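# Turn up a slide warmer by four clicks

### The arm

A 6-joint arm with a two-finger parallel gripper is mounted at the origin on the work surface. World frame = base frame: x ahead of the robot, y to its left, z up, the work surface at z = 0. Lengths are in m, angles in rad, forces in N, time in s.
With the tool pointing down it reaches from about 0.35 to 0.975 m from the base axis. Payload 7.1 kg.
Tool frame: the origin (TCP) lies midway between the tips of the shut fingers; the grasp point (between the pads) lies 19 mm behind it; z points along the fingers, x is the direction in which the jaws open and shut, and the axes are right-handed (so a half turn about z gives the same grasp; the last joint's range is limited). The gripper opens to 88 mm and grips with 3 to 60 N. Pads are 20 mm wide; open, the fingers measure 115 mm over their backs; the gripper's body (75 mm by 178 mm) begins 61 mm behind the grasp point.
Start: joints at [1.217, 0.423, 1.63, -0, 1.089, -0.019], TCP at [0.205, 0.59, 0.196] pointing down, gripper open.
Joint ranges: [-3, 3], [-0.9, 2.11], [0.09, 2.58], [-1.31, 4.45], [0.11, 2.69], [-2.54, 2.54]. Speed limits (rad/s): [2.39, 2.39, 3.01, 3.14, 3.14, 3.14].

### API

Orientations are given as a unit quaternion [w, x, y, z].
In Python, from station import move_pose, movel, movej, command_gripper, wait, inverse_kinematics, read_camera, camera_info, MotionError, job_done, get_time, get_joint_pos, get_qvel, get_effort, get_tcp_pos, get_ee_rot, get_ft_force, get_ft_torque, get_grip_width gives the robot as it stands. Calls block until the motion is done:
- move_pose(position, orientation): joint-space move of the TCP to a pose.
- movel(position, frame=None, v=0.15, until_force=None): straight line of the TCP; frame=None keeps the orientation; v is the mean speed in m/s. With until_force (N) it stops when the force on the tool has changed by that much, and returns True; else False.
- movej(angles): joint-space move.
- command_gripper(opening): opening from 0.0 (shut) to 1.0 (fully open); the grip force is fixed at half the most; returns when the fingers have stopped.
- wait(seconds).
- inverse_kinematics(position, orientation): joint angles nearest the present ones, or None.
- read_camera(name): name is "scene" or "top"; returns the picture (400x640x3 uint8, red, green, blue); there is no depth.
- camera_info(name): a dict with "intrinsics" (3x3 intrinsics, pixels), "dist" ([k1, k2, p1, p2, k3] as OpenCV has them; the pictures are not rectified), "T" (4x4, takes a point from camera to world coordinates). Camera axes: x right, y up, looking along -z (the intrinsics and any distortion apply to the point x, -y, -z); pixel columns grow to the right and rows downward; lengths in m; the calibration is good to about 2 mm. A picture is of the moment at which its call begins. camera_info takes no time and is no camera call.
A pose or a line that the arm cannot do raises MotionError and nothing moves.
- job_done(): hands the job in, once; it reports no verdict.
Readings, each from a call of its own:
- get_time(): time.
- get_joint_pos(): joint angles.
- get_qvel(): joint speeds.
- get_effort(): joint torques, N m.
- get_tcp_pos(): TCP position.
- get_ee_rot(): TCP orientation.
- get_ft_force(): force on the tool from outside, world axes, zero at the start.
- get_ft_torque(): the same for the moment, N m.
- get_grip_width(): opening from 0.0 (shut) to 1.0 (fully open).
Only numpy, scipy, OpenCV 4.12 (cv2) and the standard library are available. Lean on these libraries where they do the work, as an engineer would, in place of code of your own. Each camera call takes 0.05 s, during which the arm holds its last target. There are 200 camera calls.

### The job

Turn up the heat of the slide warmer that has the blue dial: with a fingertip, push the dial's finger peg round clockwise (seen from above) by exactly four clicks from where it stands, gently and without gripping it. Then press the green button on the same warmer fully down to confirm, and let it come up again. Leave the warmer with the orange dial and the loose things standing about as they are.

Things in the scene. Friction and masses are not known exactly. Their poses are not given: they have to be found in the camera images.
- warmer_blue: The warmer to set: a white slide-warming plate, a box 260 (x) x 180 (y) x 60 mm high standing fixed on the bench; origin under its centre on the bench, x runs from its control end to its metal warm plate. The dial lies flat on its top, 20 mm to -x of the centre; the green button stands on its top 106 mm to -x of the centre.
- warmer_blue_axis (a point): point on the upright axis of the blue dial, at the top face of its disc, 86 mm above the bench. The dial has 10 rests, one every 20 degrees (13 mm of the peg's path), marked by white dots on the grey collar (126 mm diameter, 3 mm thick) under it, with end stops just beyond the first and last. It starts at the second rest; the collar and its dots are mounted at a different yaw each time. Clockwise is hotter.
- warmer_blue_peg (a point): centre of the top of the black finger peg (16 mm diameter, 24 mm tall, white dot on top) that stands upright near the rim of the blue dial, 38 mm from the dial's axis; 110 mm above the bench. The peg turns with the dial, a disc of 100 mm diameter, 22 mm thick, whose top is 86 mm above the bench. 
- warmer_blue_set (a joint): press of the blue warmer's green button, 0 up to 0.005 m fully down; springs back up; fully down takes about 4 N.
- warmer_blue_set_top (a point): centre of the top of the blue warmer's green button (26 mm diameter, pressed straight down).
- warmer_orange: The warmer to leave alone, alike but with an orange dial: a white slide-warming plate, a box 260 (x) x 180 (y) x 60 mm high standing fixed on the bench; origin under its centre on the bench, x runs from its control end to its metal warm plate.
- warmer_orange_peg (a point): centre of the top of the black finger peg (16 mm diameter, 24 mm tall, white dot on top) that stands upright near the rim of the orange dial, 38 mm from the dial's axis; 110 mm above the bench. The peg turns with the dial, a disc of 100 mm diameter, 22 mm thick, whose top is 86 mm above the bench. To be left alone.
- warmer_orange_set (a joint): press of the orange warmer's green button, 0 up to 0.005 m down. To be left alone.
- cassette_pink: loose pink tissue cassette, 28 x 40 x 7 mm, lying on the blue warmer's warm plate; origin under its centre.
- cassette_yellow: loose yellow tissue cassette, 28 x 40 x 7 mm, lying on the orange warmer's warm plate; origin under its centre.
- reagent: loose amber jar, 54 mm diameter, 100 mm tall; origin under its centre.
- beaker: loose clear plastic beaker, 64 mm diameter, 75 mm tall; origin under its centre.
- specimen_pot: loose white pot with yellow cap, 44 mm diameter, 50 mm tall; origin under its centre.
- warmer_blue_dial: the blue dial itself with its peg: origin on its axis, 63 mm above the bench; its frame turns with it. About 3 to 5 N along its path at the peg take it out of a rest; the push fades to nothing half-way (10 degrees on) and the dial then snaps by itself into the next rest (a felt click). Let go in a rest, it stays there; let go exactly half-way, it may hang there between clicks.

How it is judged:
On the way, in this order (a step that is already met when the one before it is completed fails the run):
1. the blue dial rests four clicks clockwise of where it stood (distance of warmer_blue_peg from where it was at the start of the episode between 0.0453 and 0.0523 m), for 0.3 s.
2. then the green button of the blue warmer is pressed fully down (value of joint warmer_blue_set above 0.004 m), for 0.05 s.
At the end, for the whole second after the job is handed in: the blue dial's peg lies 45.3 to 52.3 mm in a straight line from where it stood (four clicks, 80 degrees, within 7 degrees), and the blue warmer's button is up again (within 1 mm) (all of step 1 and value of joint warmer_blue_set below 0.001 m); the robot touches nothing.
It fails at once if the blue dial or its peg is gripped or pushed with more than 25 N (contact force between the fingers and warmer_blue_dial above 25 N).
It fails at once if the orange dial is turned (its peg moved by more than 6 mm) or the orange warmer's button is pressed (distance of warmer_orange_peg from where it was at the start of the episode above 0.006 m or value of joint warmer_orange_set above 0.002 m).
It fails at once if a bystander is lifted, or moved by more than 20 mm (distance of any of cassette_pink, cassette_yellow, reagent, beaker, specimen_pot from where it was at the start of the episode above 0.02 m).
It also fails if it takes over 64 s, if anything falls off the work surface, if the arm or the gripper's body presses on something with over 40 N, if the wrist force passes 120 N, or if a joint passes its speed limit or range.

## Working session

There is one attempt and no reset: what is moved stays moved. The work goes in short steps, each a Python script; the robot and the scene stay as the last script left them, time stands still between calls to the robot, and variables do not carry over. Pictures are saved under pics/ and viewed, about 8 in all and at most 12, crops included, and the job is handed in when it is done.

```bash
mkdir -p pics
python3 - <<'E'
from station import *
import cv2
for n in("top","scene"):
    cv2.imwrite(f"pics/{n}0.png",read_camera(n)[:,:,::-1]); i=camera_info(n); print(n,i)
print(get_time(),get_ee_rot())
E
```

```text
top {'intrinsics': array([[388.84540698,   0.        , 321.19214464],
       [  0.        , 388.84540698, 201.7060916 ],
       [  0.        ,   0.        ,   1.        ]]), 'dist': array([0.02333444, 0.        , 0.        , 0.        , 0.        ]), 'T': array([[ 1.79836793e-02,  9.94757945e-01, -1.00663892e-01,
         4.36651365e-01],
       [-9.99837084e-01,  1.80480219e-02, -2.71559920e-04,
         7.65152920e-03],
       [ 1.54664774e-03,  1.00652376e-01,  9.94920453e-01,
         1.12199803e+00],
       [ 0.00000000e+00,  0.00000000e+00,  0.00000000e+00,
         1.00000000e+00]])}
scene {'intrinsics': array([[370.53263732,   0.        , 318.96139205],
       [  0.        , 370.53263732, 196.71939662],
       [  0.        ,   0.        ,   1.        ]]), 'dist': array([0.01462334, 0.        , 0.        , 0.        , 0.        ]), 'T': array([[-0.51656162, -0.74352174,  0.424664  ,  0.96276259],
       [ 0.85624118, -0.4508026 ,  0.25224601,  0.24330671],
       [ 0.00388924,  0.49391542,  0.86950125,  0.94788387],
       [ 0.        ,  0.        ,  0.        ,  1.        ]])}
0.1 [ 3.94838612e-04  8.15025070e-01  5.79425285e-01 -5.63415721e-04]
```

View pics/top0.png

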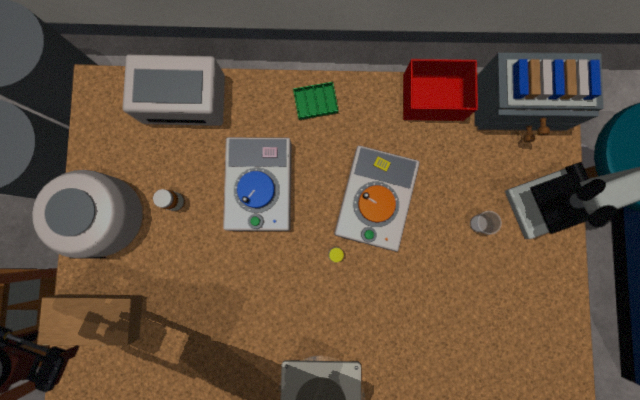

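View pics/scene0.png

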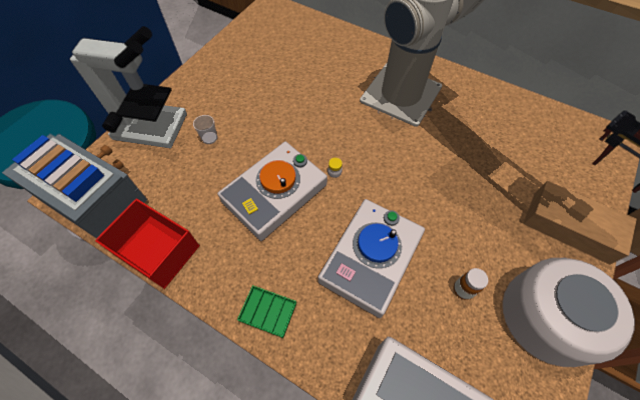

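The blue warmer is at about (258,185) in top and the orange one at (378,198). The blue peg is near (246,199) and its green button near (256,222). I'll enlarge these.

Run:
```python
import cv2,numpy as np
a=cv2.imread("pics/top0.png")[130:240,215:300]; b=cv2.imread("pics/scene0.png")[195:320,315:430]
a=cv2.resize(a,None,fx=5,fy=5,interpolation=cv2.INTER_CUBIC);b=cv2.resize(b,(345,375),interpolation=cv2.INTER_CUBIC)
o=np.zeros((550,770,3),np.uint8);o[:,:425]=a;o[:375,425:]=b;cv2.imwrite("pics/crop0.png",o)
```

```text
(no output)
```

View pics/crop0.png

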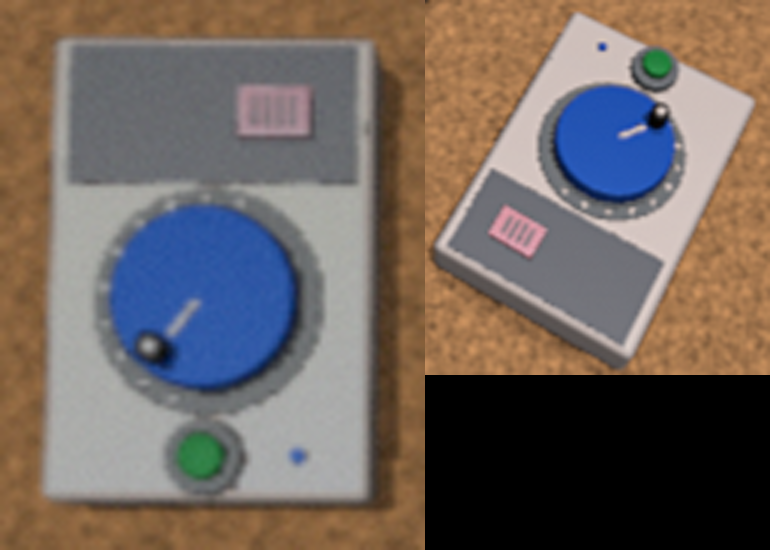

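The peg dot is at crop (151,346), which is top px (245,199), and at scene px (392.7,231.5). The disc centre is at top px (255.4,189.2) and the button at top px (255,220.6), scene px (392,216). Clockwise takes the peg left and then up in the top view, towards +y and then +x.

```bash
cat > h.py <<'E'
from station import *
import cv2, numpy as np
from scipy.spatial.transform import Rotation as R
def ray(n,uv):
    i=camera_info(n); p=cv2.undistortPoints(np.array([[uv]],float),i["intrinsics"],i["dist"])[0,0]
    return i["T"][:3,3], i["T"][:3,:3]@np.array([p[0],-p[1],-1])
def atz(n,uv,z):
    o,d=ray(n,uv); return o+d*(z-o[2])/d[2]
def tri(a,b):
    (o,d),(p,e)=ray("top",a),ray("scene",b)
    s=np.linalg.lstsq(np.c_[d,-e],p-o,rcond=None)[0]
    return (o+d*s[0]+p+e*s[1])/2, np.linalg.norm(o+d*s[0]-p-e*s[1])
def blob(img,f,box):
    x0,y0,x1,y1=box; h=cv2.cvtColor(img,cv2.COLOR_RGB2HSV)[y0:y1,x0:x1]
    m=cv2.inRange(h,*f); c=max(cv2.findContours(m,0,cv2.CHAIN_APPROX_NONE)[0],key=cv2.contourArea)
    (x,y),r,_=cv2.fitEllipse(cv2.convexHull(c)); return (x+x0,y+y0),r
E
python3 - <<'E'
from h import *
t=cv2.imread("pics/top0.png")[:,:,::-1].copy(); s=cv2.imread("pics/scene0.png")[:,:,::-1].copy()
B=((105,150,90),(125,255,255)); G=((50,120,50),(85,255,255))
bt,bs=blob(t,B,(215,130,300,210)),blob(s,B,(350,210,410,270))
gt,gs=blob(t,G,(240,210,270,235)),blob(s,G,(380,205,405,226))
print(bt,bs,gt,gs)
print("axis",atz("top",bt[0],.084),atz("scene",bs[0],.084))
pt,ps=(244.9,198.9),(392.4,231.4)
print("peg",atz("top",pt,.11),atz("scene",ps,.11),tri(pt,ps))
print("btn",tri(gt[0],gs[0]),atz("top",gt[0],.075))
# body corners (crop px of top face)
for c in [(57,42),(373,42),(368,498),(45,495)]: print(atz("top",(215+c[0]/5-.4,130+c[1]/5-.4),.06))
E
```

```text
((255.140625, 188.93724060058594), (35.93724060058594, 36.24686050415039)) ((377.7772960662842, 242.02008056640625), (35.95317077636719, 40.048397064208984)) ((254.69196319580078, 220.8102502822876), (8.112388610839844, 8.618703842163086)) ((391.92960357666016, 215.8280544281006), (8.582385063171387, 8.823018074035645))
axis [0.57296176 0.1861664  0.084     ] [0.57623885 0.1862903  0.084     ]
peg [0.54279774 0.20750297 0.11      ] [0.54385052 0.2062206  0.11      ] (array([0.54314868, 0.20690318, 0.10928309]), np.float64(0.0015652524158399027))
btn (array([0.48773314, 0.18491062, 0.07788483]), np.float64(0.0010179196715799155)) [0.48768995 0.18588169 0.075     ]
[0.71756489 0.27617465 0.06      ]
[0.72102402 0.10035733 0.06      ]
[0.46719474 0.09645913 0.06      ]
[0.46575322 0.27209572 0.06      ]
```

```bash
cat >> h.py <<'E'
A=np.array([.574,.186]); Z=.094; TH0=145.6; OFF=.018
def pose(th,off=OFF,z=Z,sg=1):
    t=np.radians(th); u=np.array([np.cos(t),np.sin(t)]); d=np.array([u[1],-u[0]])
    p=A+.038*u-off*d
    M=np.c_[np.r_[sg*u,0],np.r_[sg*d,0],[0,0,-1]]
    q=R.from_matrix(M).as_quat()
    return [*p,z],[q[3],*q[:3]]
E
python3 - <<'E'
from h import *
for sg in(1,-1):
    for th in(145.6,105,65): 
        q=inverse_kinematics(*pose(th,sg=sg)); print(sg,th,None if q is None else np.round(q,2))
command_gripper(0)
p=get_tcp_pos(); movel([p[0],p[1],.26])
print(get_time(),get_grip_width(),get_ft_force())
E
```

```text
1 145.6 [ 0.33  0.48  1.83 -0.    0.84 -2.22]
1 105 [ 0.36  0.5   1.78 -0.    0.86 -1.47]
1 65 [ 0.36  0.54  1.71 -0.    0.89 -0.78]
-1 145.6 [ 0.33  0.48  1.83 -0.    0.84  0.93]
-1 105 [ 0.36  0.5   1.78 -0.    0.86  1.67]
-1 65 [ 0.36  0.54  1.71 -0.    0.89  2.37]
2.0167 0.006324012473169097 [0.54503548 0.71288079 0.05837486]
```

Run:
```python
from h import *
p,q=pose(TH0,.034,.2); move_pose(p,q)
p,q=pose(TH0,.034); print(movel(p,v=.08,until_force=4))
wait(.3); f0=np.array(get_ft_force())
p,q=pose(TH0,.010); hit=movel(p,v=.015,until_force=1.5)
x=np.array(get_tcp_pos()); t=np.radians(TH0); u=np.array([np.cos(t),np.sin(t)]); d=np.array([u[1],-u[0]])
print(hit,"offset",(A+.038*u-x[:2])@d,x,np.array(get_ft_force())-f0,get_time())
cv2.imwrite("pics/t1.png",read_camera("top")[:,:,::-1])
cv2.imwrite("pics/c1.png",cv2.resize(cv2.imread("pics/t1.png")[130:240,205:305],None,fx=5,fy=5,interpolation=2))
```

```text
False
False offset 0.010087667995119067 [0.53694408 0.19914692 0.09400703] [-1.29216166 -0.76699003 -0.31646585] 7.45
```

View pics/c1.png

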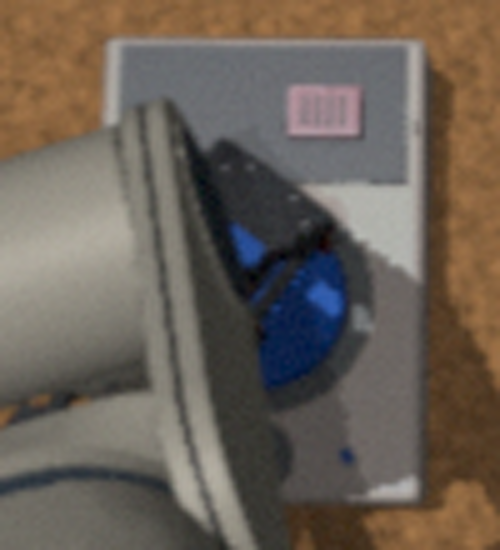

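The top view is blocked by the arm, so I'll check from the scene camera.

Run:
```python
from h import *
for k in range(5): print(np.round(get_ft_force(),2)); wait(.05)
cv2.imwrite("pics/s1.png",read_camera("scene")[:,:,::-1])
cv2.imwrite("pics/c2.png",cv2.resize(cv2.imread("pics/s1.png")[190:280,330:440],None,fx=6,fy=6,interpolation=2))
```

```text
[-0.59 -0.43  0.08]
[-0.55  0.91  0.5 ]
[-0.72 -0.41 -0.89]
[ 0.22  0.04 -0.29]
[-0.06  0.48  0.25]
```

View pics/c2.png

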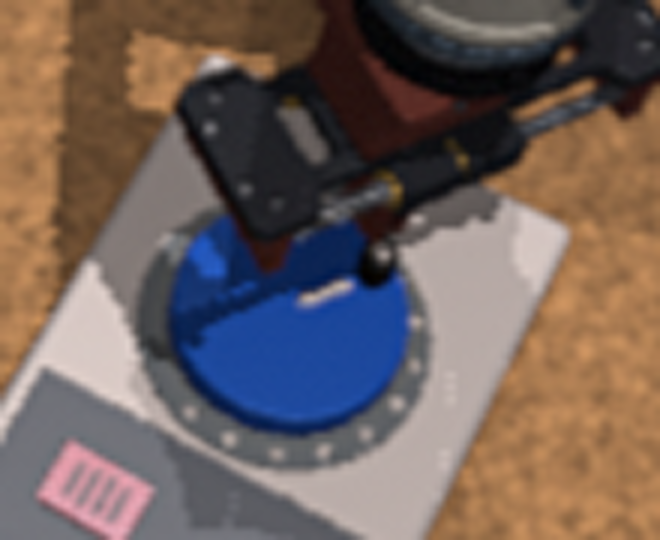

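The peg is at crop (377,262), still about at its start, with the finger right behind it. The scene camera sees the peg well, so I'll push in small arc steps and log force until the first click.

```bash
cat >> h.py <<'E'
def ff(th,n=4):
    F=[]
    for _ in range(n): F.append(get_ft_force()); wait(.02)
    t=np.radians(th); return float(-np.mean(F,0)[:2]@[np.sin(t),-np.cos(t)])
def snap(name):
    cv2.imwrite(f"pics/{name}.png",cv2.resize(read_camera("scene")[190:280,330:440,::-1],None,fx=6,fy=6,interpolation=2))
def arc(a,b,step=2,lim=12,off=.010):
    for th in np.arange(a,b-.01,-step):
        p,q=pose(th,off); movel(p,q,v=.03); f=ff(th); print(round(float(th),1),round(f,1))
        if f>lim: print("STOP"); break
E
python3 - <<'E'
from h import *
arc(TH0-1.5,TH0-16.5,1.5); print(get_time(),get_tcp_pos()); snap("s2")
E
```

```text
144.1 0.1
142.6 0.2
141.1 0.2
139.6 -0.3
138.1 0.2
136.6 0.1
135.1 0.4
133.6 -0.1
132.1 -0.3
130.6 -0.1
129.1 0.3
11.2833 [0.54223653 0.20915012 0.09398282]
```

View pics/s2.png

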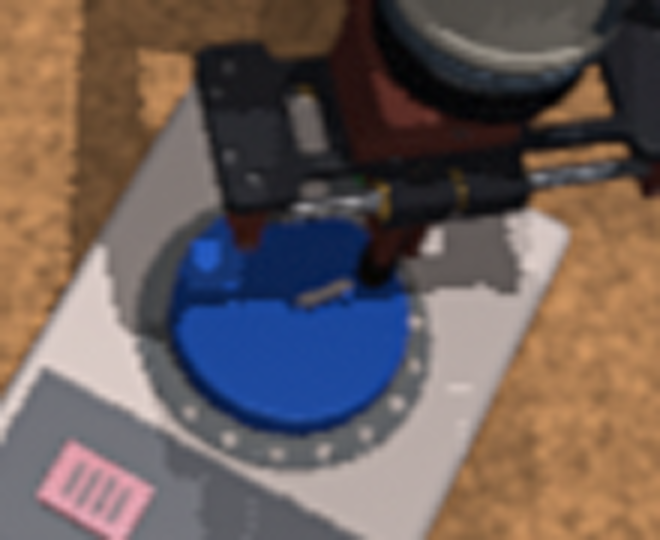

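The picture suggests that the fingers are apart, with the peg between them and no force on it. I'll check the gripper.

Run:
```python
from h import *
print(get_grip_width(),get_tcp_pos(),get_ee_rot(),get_time())
i=camera_info("scene")
def proj(P):
    c=np.linalg.inv(i["T"])@np.r_[P,1]; c=c[:3]*[1,-1,-1]
    uv=cv2.projectPoints(c[None],np.zeros(3),np.zeros(3),i["intrinsics"],i["dist"])[0][0,0]; return (uv-[330,190])*6
T=np.array(get_tcp_pos()); print("tcp",proj(T),"axis",proj([.574,.186,.086]),"peg",proj([.543,.2072,.11]))
cv2.imwrite("pics/s3.png",cv2.resize(read_camera("scene")[120:280,290:490,::-1],None,fx=4,fy=3.75,interpolation=2))
```

```text
0.003439607843656536 [0.54221685 0.20913637 0.09398817] [-2.95850836e-05  4.29416598e-01  9.03106518e-01 -3.64806977e-05] 11.3333
tcp [375.67656407 264.46269758] axis [289.12637304 305.66331759] peg [377.45251685 247.9119861 ]
```

View pics/s3.png

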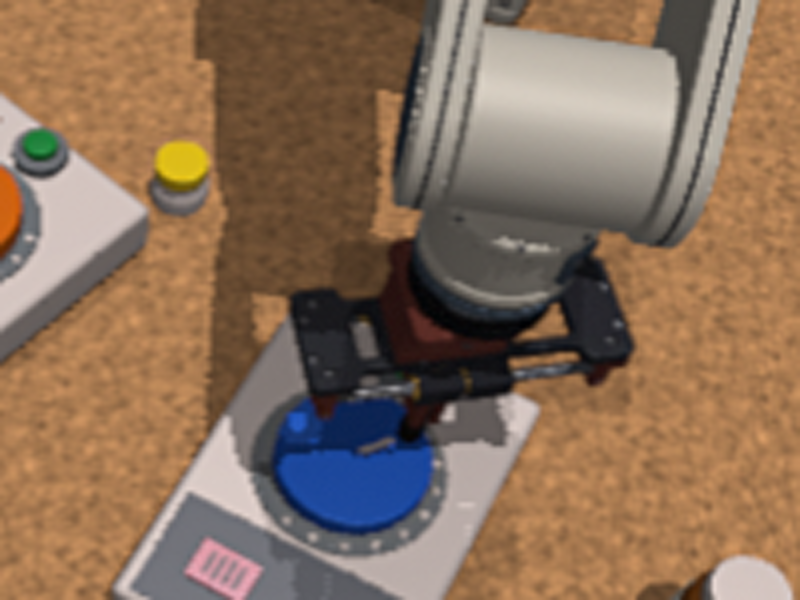

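The gripper is shut; the left reddish part belongs to its body. To see whether the dial has moved, I'll measure the white pointer line's angle with code in the saved and the present pictures.

```bash
cat >> h.py <<'E'
def dial(img,cam="scene"):
    "angle of pointer line on the disc (deg), from low-saturation pixels between r=6 and 22 mm of the axis"
    hsv=cv2.cvtColor(img,cv2.COLOR_RGB2HSV).astype(float); P=[];W=[]
    for v in range(150,290):
        for u in range(220,440):
            x=atz(cam,(u,v),.0862)[:2]-A
            if .008<np.hypot(*x)<.026 and hsv[v,u,1]<140 and hsv[v,u,2]>45: P.append(x);W.append(255-hsv[v,u,1])
    if not P: return None
    m=np.average(P,axis=0,weights=W); return len(P),np.round(m*1e3,1),round(float(np.degrees(np.arctan2(m[1],m[0]))),1)
E
python3 - <<'E'
from h import *
for n in("scene0","s1"): print(n,dial(cv2.imread(f"pics/{n}.png")[:,:,::-1].copy()))
print("top0",dial(cv2.imread("pics/top0.png")[:,:,::-1].copy(),"top"))
print("now",dial(read_camera("scene")))
E
```

```text
Traceback (most recent call last):
  File "h.py", line 39, in dial
    x=atz(cam,(u,v),.0862)[:2]-A
      ~~~^^^^^^^^^^^^^^^^^
  File "h.py", line 8, in atz
    o,d=ray(n,uv); return o+d*(z-o[2])/d[2]
        ~~~^^^^^^
  File "h.py", line 5, in ray
    i=camera_info(n); p=cv2.undistortPoints(np.array([[uv]],float),i["intrinsics"],i["dist"])[0,0]
ValueError: time passes only in moves, steps and waits
```

```bash
sed -i 's/^def ray/import functools\ncam=functools.lru_cache(None)(camera_info)\ndef ray/; s/i=camera_info(n); p/i=cam(n); p/; s/def dial(img,cam="scene")/def dial(img,c="scene")/; s/atz(cam,/atz(c,/' h.py
python3 - <<'E'
from h import *
for n in("scene0","s1"): print(n,dial(cv2.imread(f"pics/{n}.png")[:,:,::-1].copy()))
print("top0",dial(cv2.imread("pics/top0.png")[:,:,::-1].copy(),"top"))
print("now",dial(read_camera("scene")),get_time())
E
```

```text
scene0 (20, array([-14.3,   9.4]), 146.7)
s1 (27, array([-14.2,   5.1]), 160.1)
top0 (20, array([-13.4,  10.9]), 140.8)
now (19, array([-14.2,   9.2]), 147.1) 11.4333
```

The measurements are ambiguous because of shadow. I'll back off, lift clear and look from the top.

Run:
```python
from h import *
p,q=pose(140,.012); movel(p,q,v=.05)
p,q=pose(TH0,.03); movel(p,q,v=.05)
p[2]=.22; movel(p,q); movel([.36,.02,.24],q,v=.25); wait(.2)
t,s=read_camera("top"),read_camera("scene")
print("top",dial(t,"top"),"scene",dial(s),get_time())
a=cv2.resize(t[130:240,215:300,::-1],None,fx=4.5,fy=4.5,interpolation=2);b=cv2.resize(s[195:295,345:425,::-1],None,fx=4.95,fy=4.95,interpolation=2)
cv2.imwrite("pics/c4.png",np.hstack([a,b]))
```

```text
top (20, array([-13.4,  10.9]), 140.8) scene (20, array([-14.3,   9.4]), 146.7) 14.7333
```

View pics/c4.png

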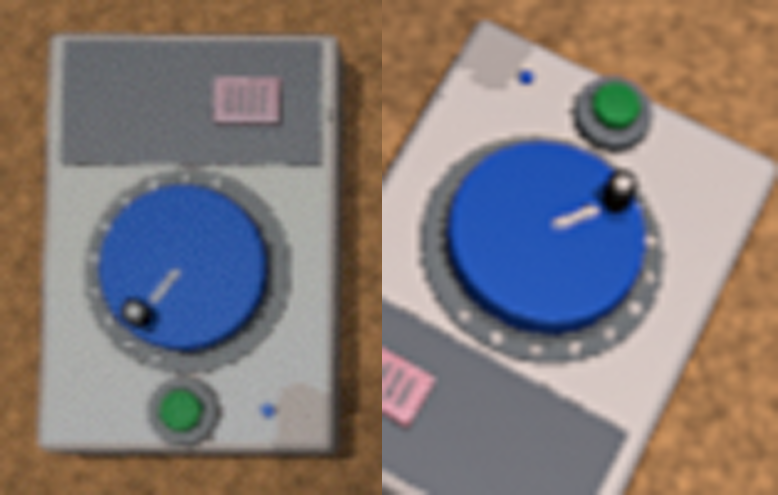

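The dial stands exactly as at the start, so the finger missed the peg. To check where the fingertip really is relative to the TCP, I'll touch the blank white top at z=60 mm with it.

Run:
```python
from h import *
q=get_ee_rot(); P=[.49,.12]
movel([*P,.13],v=.25); h=movel([*P,.05],v=.03,until_force=3)
T=np.array(get_tcp_pos()); print(h,T,get_ft_force(),get_time())
s=read_camera("scene"); i=cam("scene")
c=(np.linalg.inv(i["T"])@np.r_[T,1])[:3]*[1,-1,-1]
uv=cv2.projectPoints(c[None],np.zeros(3),np.zeros(3),i["intrinsics"],i["dist"])[0][0,0]; x,y=np.int32(uv); print(uv,x,y)
im=cv2.resize(s[y-50:y+30,x-50:x+50,::-1],None,fx=7,fy=7,interpolation=2)
a=tuple(int(k) for k in (uv-[x-50,y-50]+.5)*7); cv2.drawMarker(im,a,(0,255,0),0,20,1)
cv2.imwrite("pics/c5.png",im)
movel([*P,.13])
```

```text
False [0.49006048 0.12000644 0.05009173] [-0.6955068  -0.7656508   0.64410502] 18.4917
[368.42232506 210.03886008] 368 210
```

View pics/c5.png

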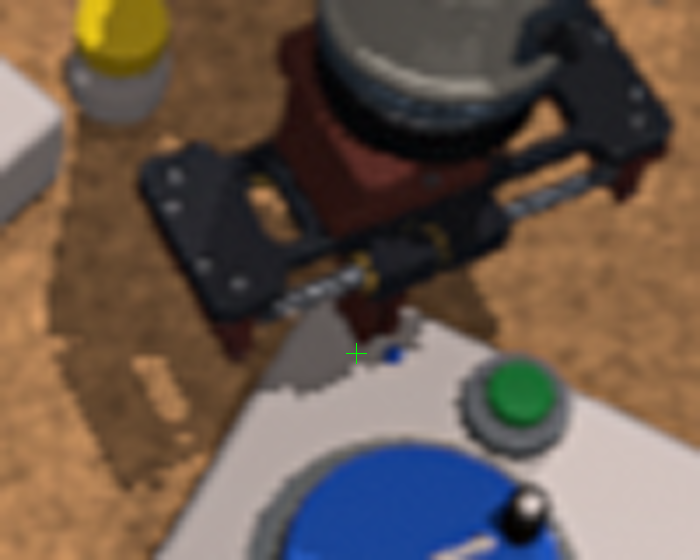

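The picture shows the real fingertip at about (375,335), above the projected TCP at (357,353). No contact at 50 mm means the real tip sits at least 10 mm above the reported TCP. I'll probe further down to get the z offset.

```bash
cat >> h.py <<'E'
def proj(P,c="scene"):
    i=cam(c); k=(np.linalg.inv(i["T"])@np.r_[P,1])[:3]*[1,-1,-1]
    return cv2.projectPoints(k[None],np.zeros(3),np.zeros(3),i["intrinsics"],i["dist"])[0][0,0]
E
python3 - <<'E'
from h import *
for h in(.05,.06,.07,.08,.15): print(h,(proj([.49,.12,h])-[318,160]+.5)*7)
P=[.49,.12]
movel([*P,.052],v=.1); h=movel([*P,.02],v=.02,until_force=3)
print(h,get_tcp_pos(),get_ft_force(),get_grip_width(),get_time())
p=get_tcp_pos(); movel([*P,p[2]+.003],v=.03); h=movel([*P,.02],v=.008,until_force=2.5); print(h,get_tcp_pos(),get_ft_force())
movel([*P,.13])
E
```

```text
0.05 [356.48467855 353.75560336]
0.06 [359.5842852  341.79821461]
0.07 [362.73829538 329.63192483]
0.08 [365.94816071 317.25118568]
0.15 [390.1147238  224.07115087]
True [0.4899626  0.11997332 0.03395544] [-0.80501707 -0.21924724  6.68237835] 0.007946216664559877 21.1083
True [0.49003493 0.12000264 0.03397782] [0.16937751 0.31015631 5.29878437]
```

The real fingertip ends 26 mm behind the reported TCP, repeatably (contact at a reported z of 34 mm on the 60 mm top). I'll command z = 0.068, which puts the tip at about 94 mm, and touch the peg again.

```bash
sed -i 's/Z=.094/Z=.068/' h.py
python3 - <<'E'
from h import *
p,q=pose(TH0,.036,.14); movel(p,q,v=.15)
p,q=pose(TH0,.036); print(movel(p,v=.08,until_force=4))
wait(.2)
p,q=pose(TH0,.008); hit=movel(p,v=.02,until_force=2.2)
x=np.array(get_tcp_pos()); t=np.radians(TH0); u=np.array([np.cos(t),np.sin(t)]); d=np.array([u[1],-u[0]])
print(hit,"offset",(A+.038*u-x[:2])@d,x,ff(TH0),dial(read_camera("scene")),get_time())
E
```

```text
False
True offset 0.016617799430369683 [0.53305083 0.19389846 0.06759759] 1.376027085480631 (30, array([-12.7,   3.3]), 165.6) 25.8417
```

Contact is at a 16.6 mm offset, as expected. Now I push through the first click while logging force.

Run:
```python
from h import *
arc(TH0-1,TH0-13,1.5,off=.017); print(get_time(),get_tcp_pos())
```

```text
144.6 1.7
143.1 3.6
141.6 3.1
140.1 2.2
138.6 1.4
137.1 0.6
135.6 -0.4
134.1 0.2
132.6 -0.0
28.6917 [0.53574428 0.20242926 0.06799184]
```

A clean first click: the force peaked at 3.6 N and faded to zero at about 10°. Clicks 2 and 3 next.

Run:
```python
from h import *
arc(TH0-15,TH0-53,2,off=.017); print(get_time(),get_tcp_pos(),dial(read_camera("scene")))
```

```text
130.6 -0.6
128.6 -0.4
126.6 0.3
124.6 0.7
122.6 3.4
120.6 2.6
118.6 1.4
116.6 0.8
114.6 0.2
112.6 -0.4
110.6 0.3
108.6 -0.1
106.6 0.1
104.6 1.1
102.6 3.5
100.6 2.6
98.6 1.3
96.6 0.5
94.6 -0.4
92.6 -0.2
35.025 [0.55530282 0.22314267 0.06801243] (20, array([ 1.2, 16.6]), 85.9)
```

Three clicks are confirmed: the pointer went from 146.7° to 85.9°. Now the fourth, then retreat and check.

Run:
```python
from h import *
arc(TH0-56,TH0-73,2,off=.017)
p,q=pose(TH0-73,.035); movel(p,q,v=.08); p[2]=.15; movel(p,q)
B=[.4877,.1855]; movel([.44,.185,.15],q,v=.2); wait(.2)
t,s=read_camera("top"),read_camera("scene")
print("scene",dial(s),get_time())
a=cv2.resize(t[130:240,215:300,::-1],None,fx=4.5,fy=4.5,interpolation=2);b=cv2.resize(s[195:295,345:425,::-1],None,fx=4.95,fy=4.95,interpolation=2)
cv2.imwrite("pics/c6.png",np.hstack([a,b]))
```

```text
89.6 0.1
87.6 0.1
85.6 -0.1
83.6 2.3
81.6 2.6
79.6 1.5
77.6 0.5
75.6 -0.1
73.6 0.0
scene (22, array([ 7., 15.]), 65.0) 40.05
```

View pics/c6.png

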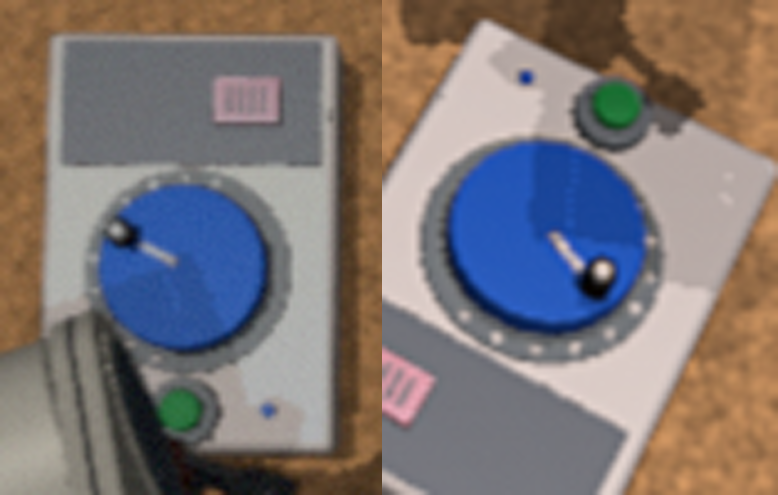

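The dial turned about 81° and sits in a rest: the peg is now upper left at (121,231) in the top crop. Next I press the button.

Run:
```python
from h import *
B=[.4875,.1855]
movel([*B,.15],v=.15); movel([*B,.060],v=.1); wait(.1)
print(movel([*B,.040],v=.012,until_force=8)); z=get_tcp_pos()[2]
wait(.2); print("z",z,get_tcp_pos(),get_ft_force(),get_time())
movel([*B,.15],v=.15); movel([.40,.12,.2],v=.25); wait(.3)
s=read_camera("scene"); t=read_camera("top")
G=((50,120,50),(85,255,255))
print(dial(s),blob(s,G,(380,205,405,226)),get_ft_force(),get_time())
cv2.imwrite("pics/s7.png",s[:,:,::-1])
```

```text
True
z 0.04990297884745762 [0.4875697  0.18551467 0.04990784] [-1.61383986 -0.43794777  6.74055379] 42.8167
(22, array([ 7., 15.]), 65.1) ((391.9788827896118, 215.84797191619873), (8.523212432861328, 8.86579704284668)) [ 0.69476967  0.48389629 -0.67841023] 44.6667
```

View pics/s7.png

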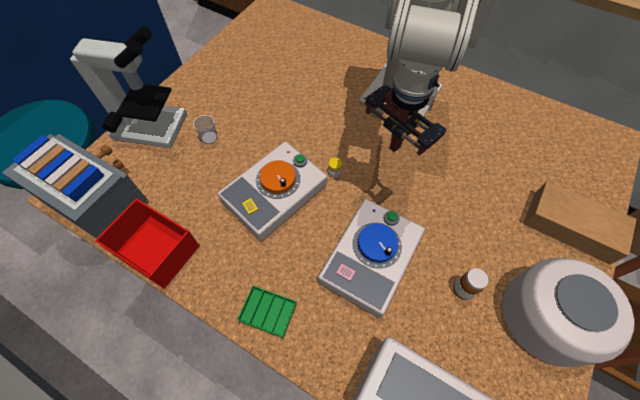

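The button is up again, and the bystanders and the orange warmer look unchanged. The press held 6.7 N, above the 4 N needed. To be sure of full travel, I'll press again in small steps and log force against depth.

Run:
```python
from h import *
B=[.4875,.1855]
movel([*B,.15],v=.2); movel([*B,.058],v=.12); wait(.1)
for z in np.arange(.057,.044,-.001):
    movel([*B,z],v=.03); F=[]
    for _ in range(3): F.append(get_ft_force()[2]); wait(.02)
    print(round(z,3),round(np.mean(F),1),round(get_tcp_pos()[2],4))
    if np.mean(F)>14: break
wait(.15); movel([*B,.15],v=.15); movel([.40,.12,.2],v=.3); wait(.3)
s=read_camera("scene")
print(dial(s),blob(s,((50,120,50),(85,255,255)),(380,205,405,226)),get_ft_force(),get_time())
```

```text
0.057 -0.1 0.0572
0.056 0.1 0.056
0.055 -0.2 0.055
0.054 1.9 0.0541
0.053 2.4 0.053
0.052 2.9 0.052
0.051 3.2 0.0511
0.05 4.2 0.05
0.049 12.9 0.0498
0.048 22.6 0.0495
(22, array([ 7., 15.]), 65.1) ((391.91781520843506, 215.96068000793457), (8.667255401611328, 9.048892974853516)) [-0.50677736  0.41792652 -0.20351542] 51.3167
```

The button touches at a reported z of about 54.5 mm and hits a hard stop at about 49.8 mm, so it was pressed fully, about 5 mm. It came back up, and the dial still reads 65.1°. Handing in.

```bash
python3 -c "
from station import *
job_done(); print(get_time())"
```

```text
the job is handed in; nothing more can be done
the job is handed in; nothing more can be done
```

The blue dial is four clicks clockwise of where it stood, the green button was pressed fully down and is up again, and the job is handed in. The last clock reading before that was 51.3 s of the 64 s allowed; no verdict was reported.

- **Dial:** I pushed the peg round with the shut fingertip. The force log shows four clean clicks, the highest logged push being 3.6 N. The pointer went from 146.7° to 65.1° in the scene camera. That is about 81.6° against the nominal 80°, within the 7° allowed.
- **Button:** I pressed it twice. The first press reached about 7 N. The second was a check in small steps: it showed about 5 mm of travel to a hard stop, up to 22.6 N. Afterwards its image position matched the start to within 0.2 px.
- **Bystanders:** The orange warmer and the loose things looked unmoved in the last full picture, taken after the first press. I checked these by eye only.
- **What disagreed:** The shut fingertips ended about 26 mm above the reported TCP. My first push therefore passed over the peg without touching anything. I measured the offset by touching the blank white top of the blue warmer and corrected for it. The top camera gave the starting pointer angle as 140.8°, about 6° from the scene camera, so I compared scene readings only with each other.

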